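# Screw a water-filter cartridge home at the bottom of the scaler unit's deep well

### The job

Take the filter cartridge out of its pot, lower it upright down the cartridge well on top of the scaler unit, find the start of the thread at the bottom by feel without forcing it, and screw it in clockwise until its collar squeezes the rubber ring at the mouth finger-tight, no tighter; then let go. Keep a light hand all the way, and do not push about or knock over the cup and the two small bottles that stand near.

Things in the scene. Friction and masses are not known exactly. Their poses are not given: they have to be found in the camera images.
- cartridge: Slim white plastic filter cartridge, 133 mm long, about 110 g, upright. Origin: centre of its lower end; z up its axis, y along its wing. From below: nose with thread to 27 mm (14 mm across at the tip, 21 above), widening to 32 mm; body 31.6 mm across to 95 mm; grey collar 48 mm across, 95 to 101 mm; grip on top, an upright wing 12 mm thick (x), 40 mm long (y), 101 to 133 mm.
- wing (a point): Point on the cartridge's axis inside the wing, 118 mm above the cartridge's origin and 15 mm below the wing's top. Grip the wing here or a little higher, across its 12 mm thickness (cartridge x).
- nose_thread (a point): Middle of the cartridge's thread, on its axis, 10 mm above its origin: three short right-hand thread turns, 29.4 mm across, each 24 degrees long, 120 degrees apart.
- pot: White plastic pot, 52 to 63 mm across, 100 mm high, fixed to the worktop, bore 35 mm. The cartridge hangs in it with its collar on the rim, its lower end 5 mm above the worktop. Origin: centre of its underside. It stands on either side of the unit.
- scaler_unit: White scaler base unit, about 185 x 180 mm, 125 mm high, with a slanted grey console and dial at the front (-x) and a handpiece resting on its right side (-y), fixed to the worktop. Origin: on the worktop under the axis of the cartridge well; z up. Pressing or turning the cartridge hard against the threads (30 N or more) damages them.
- well_rim (a point): Centre of the well's mouth, level with the steel ring round it, 125 mm above the worktop. The well is a round bore 34 mm wide, straight down. In the steel ring lies a rubber ring, 36 to 46 mm across, 2.5 mm proud, on which the collar seats: it yields by 8 N a mm. Finger-tight is when the collar has squeezed it by 1 to 2 mm; down to the steel is overtight.
- well_thread (a point): On the well's axis, 85 mm below the rim: fixed brass insert, 24 mm free inside. Its top, 71 mm below the rim, is flat with three upright slots, 43 degrees wide, 120 degrees apart, that lead 6 mm down to the starts of a three-start right-hand thread (lead 16.5 mm a turn, 1 mm play). Where they lie differs each time and cannot be seen. The cartridge's thread lands on the flat.
- well_bottom (a point): On the axis, 95 mm below the rim. On the flat, the cartridge's lower end is about 79 mm below the rim; down in the slots (met at once, by luck, or found by turning anticlockwise under light pressure until it drops) 88 to 90 mm. From there 90 to 130 degrees clockwise make it finger-tight (0.1 N m), its lower end then 94 mm below the rim. A spring valve pushes up with 2 to 5 N over the last 4 mm.
- rinse_cup: Loose tapered rinsing cup, 81 mm across, 112 mm high, upright. Origin: centre of its underside. It stands on the other side of the unit from the pot.
- bond_bottle: Loose small dropper bottle, 23 mm across, 55 mm high, upright. Origin: centre of its underside.
- drop_bottle: Loose brown drop bottle, 33 mm across, 102 mm high, upright. Origin: centre of its underside.
Things that resemble listed ones, but are neither listed nor needed, are in the scene too. Leave any orange or pink look-alike of the cartridge alone.

How it is judged:
By the outcome, as a careful person would: the job done as asked, in the order asked, and still so for the second after the job is handed in, with the robot touching nothing.
It also fails if it takes over 72 s, if anything falls off the work surface, if the arm or the gripper's body presses on something with over 40 N, if the wrist force passes 120 N, or if a joint passes its speed limit or range.

### The arm

A 6-joint arm with a two-finger parallel gripper is mounted at the origin on a cart in front of the work surface, level with it; the furniture and walls round the work are solid. World frame = base frame: x ahead of the robot, y to its left, z up, the work surface at z = 0. Lengths are in m, angles in rad, forces in N, time in s.
With the tool pointing down it reaches from about 0.35 to 0.775 m from the base axis. Payload 5.5 kg.
Tool frame: the origin (TCP) lies at the centre of the arm's flange, where the gripper is bolted on; the fingertips stand 173 mm ahead of it and the grasp point (between the pads) lies 155 mm ahead of it; z points along the fingers, y is the line along which they close (so a half turn about z gives the same grasp; the last joint's range is limited). The gripper opens to 85 mm and grips with 20 to 120 N. Pads are 22 mm wide; open, the fingers measure 114 mm over their backs; the gripper's body (76 mm by 85 mm) begins 54 mm behind the grasp point. The pads swing forward as they close: fully open they stand 13 mm farther back than shut.
Start: joints at [-1.435, 0.313, 0.046, 1.304, 0, 1.431], TCP at [0.157, -0.553, 0.405] pointing down, gripper open.
Joint ranges: [-2.76, 2.76], [-0.86, 1.69], [-1.03, 1.26], [-2.2, 2.34], [-1.47, 1.5], [-3.14, 3.14]. Speed limits (rad/s): [2.57, 2.57, 3.14, 3.14, 3.14, 3.14].

### API

Orientations are given as [roll, pitch, yaw] about the fixed x, y, z axes, in that order (R = Rz(yaw) Ry(pitch) Rx(roll)).
In Python, from plant import * gives the robot as it stands.
- The arm moves only by the tool arm_command, never from a script. Its argument "series" is a list of rows, each a list of 4 numbers: the shift along the tool's x, y, z in cm, then the turn about the tool's z in degrees. In form: [[tx, ty, tz, roll], ...]. A call has 1 to 5 rows; each row shifts and turns the commanded pose from where the row before left it, along the tool's axes as they then stand; what a row does not reach is not made up. A row lasts 1/8 s, in which the tool goes at most 62.5 mm and 10.7 degrees, less where a joint would pass 70% of its speed; a pose out of reach is approached as far as the arm can. A call with a gripper value outside its range is refused whole. "hand" is the opening, from -1 (shut) to 1 (fully open), set as the call begins (left out, the last holds). The fingers move at their own pace and stop on an object; "newtons" is the grip in N (left out, the last holds). Time passes only in rows, so rows that do not move let the fingers close. It gives the time, the measured TCP pose, the force, the opening and the grip force at its end, in the units of the state.
- get_obs(): the state, without advancing time (a new reading comes with each control period).
- camera(name): name is "side" or "top"; returns the picture (384x512x3 uint8, red, green, blue); there is no depth.
- calibration(name): a dict with "fov_y" (degrees; the focal length in pixels is half the picture's height over the tangent of half this angle, whatever the lens; pixels are square), "cx", "cy" (the principal point, pixels), "eye" and "orientation" of the camera in the world. Camera axes: x right, y down, z forward; pixel columns grow to the right and rows downward; lengths in m; the calibration is good to about 2 mm. A picture is of the moment at which its call begins. calibration takes no time and is no camera call.
- sign_off(): hands the job in; it is judged then, once.
Trained networks look in the newest picture that a camera, given by its name, has taken for a name from the list of things; names that differ only in an ending like _2 or _b are one class to them, and where a whole thing is asked for, a point or a joint stands for the part that bears it (a point fixed in the world has none). Each returns a list of dicts, best first, with "score" (0 to 1); they miss things now and then, are a little off and sometimes report something else, mostly with a low value. They report only what shows in the picture. A call takes as long as a camera call. They do not tell look-alikes from the thing itself.
- search_frame(camera, name): "bbox" ([centre column, centre row, width, height] in pixels, round what is visible of it).
- place_of(camera, name): "xy" ([column, row] in pixels: a listed point, or the origin of a listed thing).
The state is a dict: "time_s": time; "q": joint angles; "qvel": joint speeds; "tau": joint torques, N m; "position": TCP position; "tool_rot": TCP orientation; "ft_force": force on the tool from outside, world axes, zero at the start; "moment": the same for the moment, N m; "opening": finger opening in m; "grip_force": force on a finger pad.
Only numpy, scipy, OpenCV 4.12 (cv2) and the standard library are available. Lean on these libraries where they do the work, as an engineer would, in place of code of your own. Each camera call takes 0.05 s, during which the arm holds its last target. There are 200 camera calls.

## Working session

There is one attempt and no reset: what is moved stays moved. The work goes in short steps, Python scripts to look and compute and a tool call to move; the robot and the scene stay as the last step left them, time stands still between calls to the robot, and variables do not carry over. Pictures are saved under pics/ and viewed, at most 10 in all, crops included, and the job is handed in when it is done.

Besides the shell and the picture viewer there is one more tool, called by a JSON object that holds its "method" and its "body". arm_command: Moves the arm, as the interface text tells. Its arguments: {"type":"object","properties":{"series":{"type":"array","items":{"type":"array","items":{"type":"number"}}},"hand":{"type":"number"},"newtons":{"type":"number"}},"required":["series"]}

```bash
mkdir -p pics
cat > h.py <<'E'
from plant import *
import numpy as np, cv2
from scipy.spatial.transform import Rotation as R
def cal(c):
    k=calibration(c); f=192/np.tan(np.radians(k['fov_y'])/2); return k,f
def rot(k):
    o=np.array(k['orientation']); return o if o.shape==(3,3) else R.from_euler('xyz',o).as_matrix()
def ray(c,uv,z):
    k,f=cal(c); d=rot(k)@np.array([(uv[0]-k['cx'])/f,(uv[1]-k['cy'])/f,1]); e=np.array(k['eye']); return e+d*(z-e[2])/d[2]
def proj(c,p):
    k,f=cal(c); v=rot(k).T@(np.array(p)-np.array(k['eye'])); return [k['cx']+f*v[0]/v[2],k['cy']+f*v[1]/v[2]]
E
python3 - <<'E'
from h import *
for c in('top','side'):
    print(calibration(c)); im=camera(c); cv2.imwrite(f'pics/{c}0.png',im[:,:,::-1])
    for n in('cartridge','wing','pot','scaler_unit','well_rim','rinse_cup','bond_bottle','drop_bottle'):
        for d in place_of(c,n)[:4]: print(c,n,np.round(d['xy'],1),round(d['score'],2))
o=get_obs();print(o)
E
```

```text
{'fov_y': 47.5983976022551, 'cx': 248.11295030210957, 'cy': 192.8363966586721, 'eye': array([ 0.28402344, -0.00698977,  1.23442489]), 'orientation': array([-2.93224155e+00,  2.82280302e-04, -1.44500550e+00])}
top cartridge [147.3 182. ] 0.75
top cartridge [141.4 217.9] 0.68
top cartridge [136.4 251.3] 0.57
top cartridge [168.  248.1] 0.54
top wing [123.5 245.9] 0.89
top wing [156.4 244.4] 0.87
top wing [137.2 170.9] 0.73
top wing [132.  205.9] 0.62
top pot [142.3 216.6] 0.58
top scaler_unit [272.8 201.7] 0.91
top well_rim [273.1 199.4] 0.85
top rinse_cup [357.8 219.3] 0.91
top bond_bottle [189.4 254.2] 0.48
top drop_bottle [219.9 137.8] 0.6
{'fov_y': 51.080226166873786, 'cx': 259.4229538669984, 'cy': 187.88456614264115, 'eye': array([ 0.53121487, -0.90065178,  0.62670871]), 'orientation': array([-2.10496335, -0.01938345,  0.02598918])}
side cartridge [270.5 163.3] 0.85
side cartridge [205.8 163.1] 0.76
side cartridge [207.6 176.3] 0.73
side wing [271.2 130.4] 0.84
side wing [205.9 141.2] 0.55
side wing [235.3 132.3] 0.46
side pot [236.1 164.7] 0.85
side pot [318.8 191.3] 0.66
side sc
[... 219 characters left out ...]
54.3 226. ] 0.58
{'time_s': 0.9, 'q': array([-1.43460963e+00,  3.13159268e-01,  4.60970552e-02,  1.30359858e+00,
       -1.93864306e-06,  1.43118597e+00]), 'qvel': array([-1.49728220e-03, -4.13373928e-04, -9.84996501e-05, -1.66795983e-04,
        5.28854403e-04, -1.58306480e-03]), 'tau': array([-5.67698662e-04, -4.80445397e+01,  2.98815268e+01, -2.45633896e-05,
       -2.01246057e-04,  9.51160217e-06]), 'position': array([ 0.15656758, -0.55329086,  0.40474517]), 'tool_rot': array([3.14145871e+00, 2.07803053e-05, 2.75797049e-01]), 'ft_force': array([-0.08781846,  0.03213819,  0.18794712]), 'moment': array([0.01354832, 0.02520223, 0.00658179]), 'grip_force': 0.0, 'opening': 0.0854372600348008}
```

Run:
```python
import cv2
t=cv2.imread('pics/top0.png');s=cv2.imread('pics/side0.png')
cv2.imwrite('pics/t1.png',cv2.resize(t[90:310,90:410],None,fx=2.5,fy=2.5,interpolation=3))
cv2.imwrite('pics/s1.png',cv2.resize(s[90:330,150:400],None,fx=2.5,fy=2.5,interpolation=3))
```

```text
(no output)
```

View pics/t1.png

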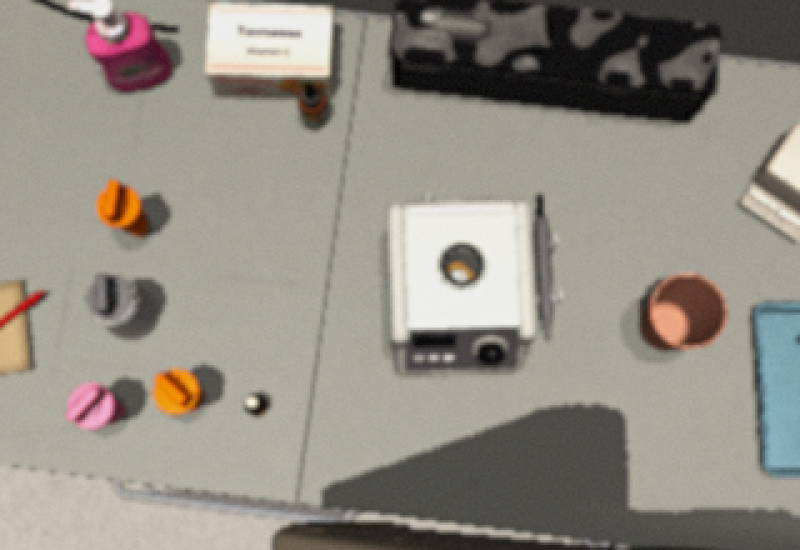

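View pics/s1.png

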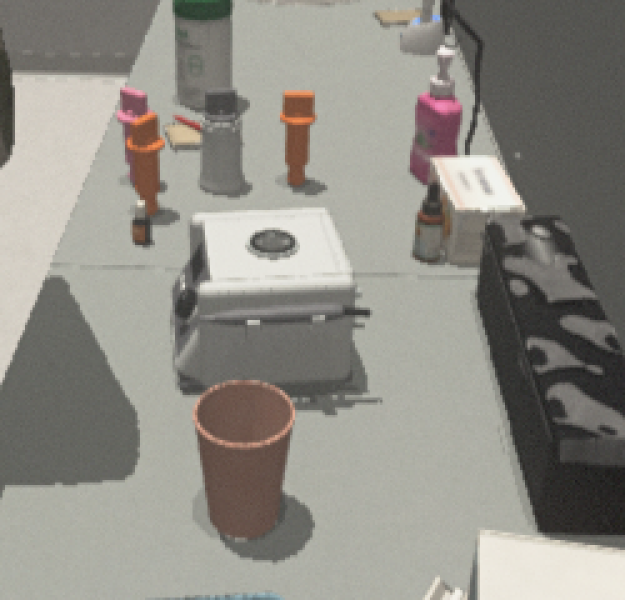

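Candidates for the cartridge, in full-picture top-view pixels: orange (138,172), orange (161,246), pink (127,252), and white/grey in the pot (132,207), which is at (238,132) in the side view. I choose the white/grey one hanging in the pot. The well's mouth is at about (274,196) top and (259,187) side. The cup is at right and the bond bottle near (192,251). The drop bottle is near (215,132).

Run:
```python
from h import *
from scipy.optimize import least_squares
def tri(a,b):
    r=least_squares(lambda p:np.r_[np.array(proj('top',p))-a,np.array(proj('side',p))-b],[.4,.1,.1]); return r.x.round(4),r.fun.round(1)
print('wing',ray('top',(132,205.9),.123),ray('side',(235.3,132.3),.123),tri([132,205.9],[235.3,132.3]))
print('well',ray('top',(273.1,199.4),.125),ray('top',(274.4,195.8),.125),ray('side',(259.5,187.3),.125),tri([274.4,195.8],[259.2,187]))
print('cup',ray('top',(357.8,219.3),0),ray('side',(245.8,292.8),0)); print('bond',ray('top',(189.4,254.2),0)); print('drop',ray('top',(219.9,137.8),0))
t=cv2.imread('pics/top0.png');s=cv2.imread('pics/side0.png')
a=cv2.resize(t[185:235,110:170],None,fx=8,fy=8,interpolation=2);b=cv2.resize(s[115:175,215:255],None,fx=6.66,fy=6.667,interpolation=2)
w=cv2.resize(t[175:220,250:300],None,fx=8,fy=8,interpolation=2)[:400]
c=np.zeros((400,1146,3),np.uint8)
c=np.hstack([a,b]); cv2.imwrite('pics/c1.png',c);cv2.imwrite('pics/w1.png',np.hstack([cv2.resize(t[175:220,250:300],None,fx=8,fy=8,interpolation=2),cv2.resize(s[165:210,235:285],None,fx=8,fy=8,interpolation=2)]))
```

```text
wing [0.44612594 0.31738192 0.123     ] [0.43251763 0.29625057 0.123     ] (array([0.4407, 0.318 , 0.1163]), array([ 0.1,  2.5,  3. , -0.6]))
well [ 0.50868387 -0.04367054  0.125     ] [ 0.5185907  -0.04594131  0.125     ] [ 0.51900899 -0.04953585  0.125     ] (array([ 0.5185, -0.046 ,  0.1238]), array([ 0. ,  0.1,  0.1, -0. ]))
cup [ 0.50673118 -0.29486392  0.        ] [ 0.49829219 -0.28023647  0.        ]
bond [0.34827751 0.16806004 0.        ]
drop [0.69992333 0.13066883 0.        ]
```

View pics/c1.png

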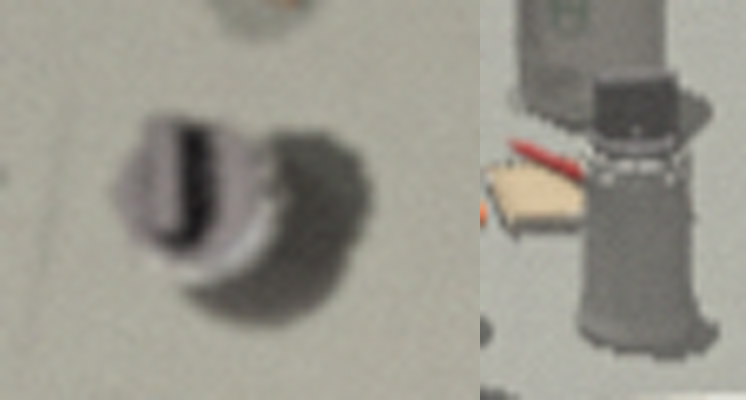

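View pics/w1.png

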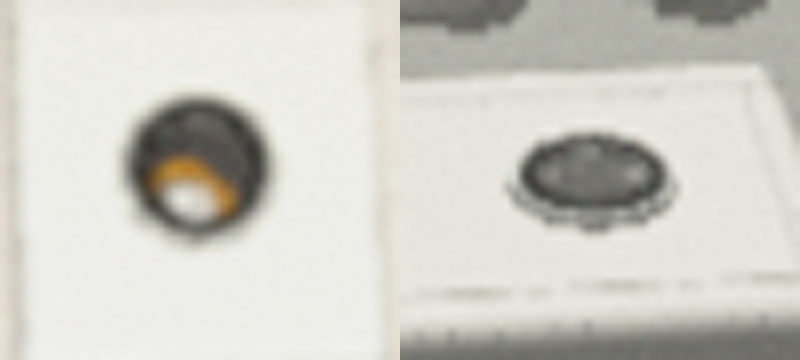

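The crops show a white collar and grey wing. The wing's top strip runs about (129.5,200)–(132,215) in the top view, long side roughly along world x. The dark rubber ring is centred near (274.4,195.5) top and (258.8,186) side. Next I fit these numerically.

```bash
cat >> h.py <<'E'
from scipy.optimize import least_squares
def tri(a,b):
    r=least_squares(lambda p:np.r_[np.array(proj('top',p))-a,np.array(proj('side',p))-b],[.4,.1,.1]); return r.x.round(4),r.fun.round(1)
E
python3 - <<'E'
from h import *
t=cv2.imread('pics/top0.png',0);s=cv2.imread('pics/side0.png',0)
C=[]
for im,(x0,y0,x1,y1),th,c in((t,(262,182,288,210),150,'top'),(s,(246,178,274,196),140,'side')):
    a=cv2.resize(im[y0:y1,x0:x1],None,fx=8,fy=8,interpolation=2)
    m=(a<th).astype(np.uint8); cs,_=cv2.findContours(m,0,1); k=max(cs,key=cv2.contourArea)
    e=cv2.fitEllipse(cv2.convexHull(k)); u=(np.array(e[0])+.5)/8-.5+[x0,y0]; C.append(u)
    print(c,u,np.array(e[1])/8,ray(c,u,.1265))
print(tri(*C))
print(t[196:220,122:146])
# predicted overlays: search cartridge (x,y,yaw): print top wing corners
for u in((129.3,200),(132.3,214.6),(130.8,207.5)):print(ray('top',u,.138))
print('side wing centre top', ray('side',(238.3,126.6),.138),'collar',ray('side',(238.6,139.2),.106))
o=get_obs();print(o['tool_rot'])
E
```

```text
top [274.29454136 195.46875   ] [17.26237106 17.71349716] [ 0.51911229 -0.04551749  0.1265    ]
side [258.86487961 187.14608955] [11.63883018 18.45662308] [ 0.51746983 -0.05142904  0.1265    ]
(array([ 0.5185, -0.0458,  0.1235]), array([ 0. ,  0.5,  0.4, -0.1]))
[[164 163 166 164 165 165 164 165 164 165 165 165 165 163 162 165 163 163
  164 163 162 162 163 166]
 [165 165 167 168 166 168 164 164 166 167 167 168 164 168 167 165 164 168
  163 167 164 167 168 166]
 [164 166 166 166 165 164 164 157 158 157 158 162 164 166 167 166 163 165
  165 166 165 162 165 167]
 [164 165 163 164 164 162 148 142 137 136 131 137 149 151 159 156 158 161
  169 167 167 164 168 166]
 [166 166 164 166 163 152 135 126 122 110  99  96 101 111 126 136 148 156
  160 163 166 161 156 155]
 [167 166 166 168 164 150 129 123 122 106  78  54  55  70  98 120 133 142
  151 155 152 144 129 123]
 [164 165 168 167 163 148 128 123 126 107  72  39  33  55  92 121 131 129
  136 137 133 119 101  92]
 [162 166 166 165 151 137 123 123 124 114  75  36  27  49  80 114 126 132
  128 124 117 108  90  77]
 [166 168 163 155 141 125 115
[... 1137 characters left out ...]
98 122 135 139 153
  162 163 140 110  80  64]
 [167 165 167 164 161 159 155 144 127 106  91  95 104 120 133 140 151 165
  157 144 117  87  67  59]
 [165 168 165 165 161 164 169 170 154 136 128 129 128 137 143 149 157 157
  142 122  97  77  65  66]
 [165 166 168 169 162 166 172 176 168 159 161 161 155 151 147 144 141 134
  115 100  80  71  68  70]
 [169 166 167 166 167 168 169 168 168 167 167 169 166 152 140 127 114 106
   89  78  71  71  74  69]]
[0.45822013 0.32265348 0.138     ]
[0.4218505  0.30818222 0.138     ]
[0.43945962 0.31529828 0.138     ]
side wing centre top [0.44141434 0.30803161 0.138     ] collar [0.44405493 0.2811392  0.106     ]
[3.14145871e+00 2.07803053e-05 2.75797049e-01]
```

Run:
```python
from h import *
a=ray('top',(131.6,200.5),.138);b=ray('top',(132.0,212),.138);d=a-b
print(a,b,np.degrees(np.arctan2(d[1],d[0])),np.linalg.norm(d)); print('c',ray('top',(130.1,206),.138))
s=cv2.imread('pics/side0.png',0);print(s[122:146,228:250])
for th in(5,9,13,17):
  p=np.array([.443,.317]);w=np.radians(th);u=np.array([np.cos(w),np.sin(w)]);n=np.array([-u[1],u[0]])
  print(th,[np.round(proj('top',[*(p+i*.02*u+j*.006*n),.138]),1).tolist() for i,j in((1,1),(1,-1),(-1,1),(-1,-1))],[np.round(proj('side',[*(p+i*.02*u-.006*n),.138]),1).tolist() for i in(1,-1)],np.round(proj('side',[*p,.106]),1),np.round(proj('top',[*p,.106]),1))
```

```text
[0.45767299 0.31656175 0.138     ] [0.42836464 0.31015142 0.138     ] 12.337469488554005 0.03000119486459207
c [0.44307245 0.31778045 0.138     ]
[[122 121 122 122 126 122 124 123 121 122 120 117 117 112 129 175 177 175
  175 174 175 174]
 [119 122 124 119 122 124 123 125 122 122 119 114 116 113 132 174 180 177
  173 176 174 173]
 [119 121 120 123 123 123 119 124 121 121 119 118 115 115 127 169 177 178
  174 175 175 175]
 [109 112 121 119 122 124 127 128 126 130 129 129 128 123 130 152 159 176
  176 176 174 177]
 [105 105 115 117 115 128 127 120 121 120 121 121 116 112 108 111 135 177
  178 177 178 175]
 [105 111 115 119  98  99 100  96  94  96  91  87  86  85  79  81 119 176
  177 177 176 175]
 [111 111 117 117  84  76  75  74  74  71  73  73  74  77  74  73  94 139
  147 173 175 175]
 [114 117 123 120  87  72  72  72  70  74  75  71  68  71  75  70  81 104
  113 139 142 173]
 [114 112 114 112  86  74  74  75  72  75  74  74  75  71  72  72  83 105
  104 105 109 144]
 [112 107 112 111  87  75  76  70  73  77  77  74  71  69  73  75  81 103
  104 106 104 119]
 [115 116 110 107  82  7
[... 1092 characters left out ...]
 [193 193 155 110 104 106 105 109 109 109 109 108 107 106 105 107 103 102
  131 176 177 175]
 [195 193 151 115 105 105 105 108 107 111 109 114 109 107 110 111 106 104
  123 173 173 174]]
5 [[128.8, 198.3], [133.5, 198.5], [127.3, 213.7], [132.0, 213.9]] [[245.2, 126.2], [232.8, 126.3]] [239.1 134.8] [133.6 208.2]
9 [[128.2, 198.5], [132.9, 198.3], [127.8, 213.9], [132.6, 213.7]] [[245.3, 126.1], [232.9, 126.5]] [239.1 134.8] [133.6 208.2]
13 [[127.7, 198.7], [132.4, 198.2], [128.4, 214.0], [133.1, 213.5]] [[245.4, 125.9], [233.1, 126.6]] [239.1 134.8] [133.6 208.2]
17 [[127.2, 198.9], [131.8, 198.1], [129.0, 214.1], [133.6, 213.3]] [[245.4, 125.7], [233.3, 126.8]] [239.1 134.8] [133.6 208.2]
```

```bash
cat >> h.py <<'E'
def plan(targets,yaw_deg,step=.05,dy=10.,start=None):
    """rows to go through xyz waypoints, turning by yaw_deg change (+ccw) spread evenly from the start at dy per row; prints rows in 5s"""
    o=get_obs() if start is None else None
    p=np.array(o['position']) if o else np.array(start[0]); y=np.degrees(o['tool_rot'][2]) if o else start[1]
    rows=[];left=yaw_deg
    P=[]
    for w in targets:
        w=np.array(w,float); n=max(1,int(np.ceil(np.linalg.norm(w-p)/step-1e-6)))
        P+=[p+(w-p)*(i+1)/n for i in range(n)]; p=w
    p=np.array(o['position']) if o else np.array(start[0])
    while len(P)<np.ceil(abs(yaw_deg)/dy-1e-6): P.append(P[-1])
    for q in P:
        t=np.clip(left,-dy,dy); left-=t
        M=R.from_euler('xyz',[np.pi,0,np.radians(y)]).as_matrix(); v=M.T@(q-p)*100
        rows.append([*(np.round(v,1)+0.).tolist(),round(-t,1)]); p=p+M@(np.array(rows[-1][:3])/100); y+=t
    for i in range(0,len(rows),5): print(rows[i:i+5])
    print('end',p.round(4),y)
E
python3 - <<'E'
from h import *
plan([[.40,-.30,.405],[.47,0,.405],[.4415,.3165,.405]],12-180-np.degrees(get_obs()['tool_rot'][2])+360)
E
```

```text
[[3.8, -2.2, 0.0, np.float64(-10.0)], [4.1, -1.5, 0.0, np.float64(-10.0)], [4.3, -0.8, 0.0, np.float64(-10.0)], [4.4, 0.0, 0.0, np.float64(-10.0)], [4.4, 0.7, 0.0, np.float64(-10.0)]]
[[4.1, 1.5, 0.0, np.float64(-10.0)], [3.8, 2.1, 0.0, np.float64(-10.0)], [3.4, 2.9, 0.0, np.float64(-10.0)], [4.2, 1.4, 0.0, np.float64(-10.0)], [3.8, 2.1, 0.0, np.float64(-10.0)]]
[[3.5, 2.8, 0.0, np.float64(-10.0)], [2.8, 3.3, 0.0, np.float64(-10.0)], [2.3, 3.8, 0.0, np.float64(-10.0)], [1.6, 4.1, 0.0, np.float64(-10.0)], [0.9, 4.3, 0.0, np.float64(-10.0)]]
[[1.5, 4.3, 0.0, np.float64(-10.0)], [0.7, 4.4, 0.0, np.float64(-10.0)], [-0.1, 4.6, 0.0, np.float64(-6.2)], [-0.5, 4.5, 0.0, np.float64(-0.0)], [-0.5, 4.5, 0.0, np.float64(-0.0)]]
[[-0.6, 4.5, 0.0, np.float64(-0.0)], [-0.5, 4.5, 0.0, np.float64(-0.0)]]
end [0.4413 0.3163 0.4047] 192.00000000000003
```

{"method": "arm_command", "body": {"series": [[3.8,-2.2,0,-10],[4.1,-1.5,0,-10],[4.3,-0.8,0,-10],[4.4,0,0,-10],[4.4,0.7,0,-10]], "hand": 1}}

```text
time_s: 1.52
position: [0.3097, -0.3937, 0.4049]
tool_rot: [3.141, 0.0, 1.154]
ft_force: [0.6, -0.6, -0.2]
opening: 0.0855
grip_force: 0.0
```

{"method": "arm_command", "body": {"series": [[4.1,1.5,0,-10],[3.8,2.1,0,-10],[3.4,2.9,0,-10],[4.2,1.4,0,-10],[3.8,2.1,0,-10]]}}

```text
time_s: 2.15
position: [0.4205, -0.2132, 0.4047]
tool_rot: [3.141, 0.0, 2.027]
ft_force: [0.3, 0.8, -0.3]
opening: 0.0855
grip_force: 0.0
```

{"method": "arm_command", "body": {"series": [[3.5,2.8,0,-10],[2.8,3.3,0,-10],[2.3,3.8,0,-10],[1.6,4.1,0,-10],[0.9,4.3,0,-10]]}}

```text
time_s: 2.78
position: [0.4698, 0.0017, 0.4049]
tool_rot: [-3.142, 0.001, 2.899]
ft_force: [0.6, -0.3, 0.1]
opening: 0.0853
grip_force: 0.0
```

{"method": "arm_command", "body": {"series": [[1.5,4.3,0,-10],[0.7,4.4,0,-10],[-0.1,4.6,0,-6.2],[-0.5,4.5,0,0],[-0.5,4.5,0,0]]}}

```text
time_s: 3.4
position: [0.449, 0.2275, 0.4049]
tool_rot: [-3.141, 0.001, -2.932]
ft_force: [0.8, 0.4, -0.1]
opening: 0.0852
grip_force: 0.0
```

{"method": "arm_command", "body": {"series": [[-0.6,4.5,0,0],[-0.5,4.5,0,0],[0,0,0,0],[0,0,0,0]]}}

```text
time_s: 3.9
position: [0.4412, 0.3161, 0.4045]
tool_rot: [-3.141, -0.0, -2.932]
ft_force: [-1.1, 0.5, -0.2]
opening: 0.0853
grip_force: 0.0
```

{"method": "arm_command", "body": {"series": [[0,0,3.7,0],[0,0,3.7,0],[0,0,0,0],[0,0,0,0]]}}

```text
time_s: 4.4
position: [0.4419, 0.3156, 0.332]
tool_rot: [3.141, 0.001, -2.933]
ft_force: [-0.6, 0.1, 0.5]
opening: 0.0854
grip_force: 0.0
```

Run:
```python
from h import *
a=camera('top');b=camera('side');p=get_obs()['position'];print(p)
cv2.imwrite('pics/a.png',np.hstack([cv2.resize(a[165:235,90:170],None,fx=5,fy=5,interpolation=2),cv2.resize(b[90:160,195:275],None,fx=5,fy=5,interpolation=2)])[:,:,::-1])
```

```text
[0.44217358 0.31615435 0.33262831]
```

View pics/a.png

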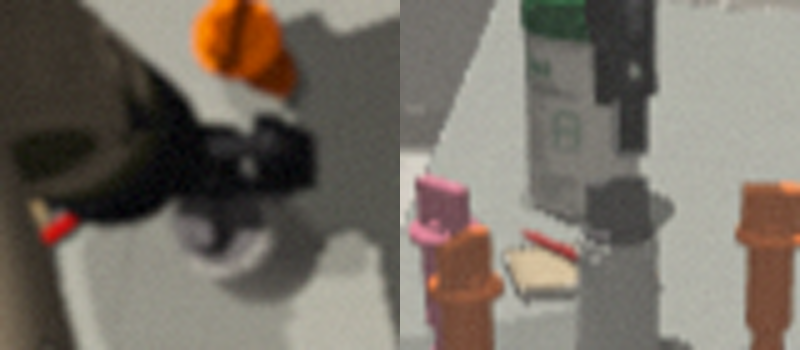

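Run:
```python
from h import *
o=get_obs();M=R.from_euler('xyz',o['tool_rot']).as_matrix();p=np.array(o['position'])
for sy in(-1,1):
  for z in(.135,.16):
    for x in(-.011,0,.011):
      q=p+M@[x,sy*.043,z]; print(sy,z,x,q.round(3),np.round(proj('side',q),1),np.round(proj('top',q),1))
b=camera('side');print(b[108:122,232:252].mean(2).astype(int))
```

```text
-1 0.135 -0.011 [0.462 0.277 0.198] [244.2 112.4] [141.7 196. ]
-1 0.135 0 [0.451 0.274 0.198] [240.7 112.6] [141.9 200.5]
-1 0.135 0.011 [0.441 0.272 0.198] [237.1 112.8] [142.  204.9]
-1 0.16 -0.011 [0.462 0.277 0.173] [244.2 120.1] [144.1 198. ]
-1 0.16 0 [0.452 0.274 0.173] [240.7 120.3] [144.3 202.3]
-1 0.16 0.011 [0.441 0.272 0.173] [237.2 120.5] [144.4 206.7]
1 0.135 -0.011 [0.444 0.361 0.198] [240.2 103.3] [106.3 198.9]
1 0.135 0 [0.434 0.358 0.198] [236.9 103.4] [106.3 203.3]
1 0.135 0.011 [0.423 0.356 0.198] [233.5 103.6] [106.4 207.8]
1 0.16 -0.011 [0.444 0.361 0.173] [240.3 110.6] [109.5 200.8]
1 0.16 0 [0.434 0.358 0.173] [237.  110.8] [109.5 205.2]
1 0.16 0.011 [0.423 0.356 0.173] [233.6 111. ] [109.6 209.5]
[[122 109  58  51  52  46  53  54  53  52  52  45  55  76 127 173 174 174
  173 173]
 [121 113  63  50  49  61  63  50  48  51  49  57  88 144 162 175 171 169
  176 173]
 [121 117  73  57  56  66  79  52  48  48  54  57 104 175 177 175 171 173
  173 173]
 [121 117 108 101 100  89  90  58  52  59  51  62 108 172 177 174 175 175
  173 175]
 [121 120 117 122 117 104  88  53  54  52  51  62 111 176 176 176 174 174
  174 173]
 [122 123 120 121 118 100  92  60  48  51  50  60 109 171 175 172 173 175
  173 175]
 [120 121 119 119 121 102  87  57  52  54  49  60 107 172 173 174 174 173
  172 175]
 [120 122 123 121 115 106  91  54  54  55  50  58 107 173 174 176 173 174
  176 173]
 [124 122 119 118 117 102  88  57  53  55  50  62 110 172 173 174 173 172
  174 172]
 [121 122 120 123 120 103  90  56  55  51  51  58 112 171 173 171 172 170
  172 172]
 [123 121 119 122 118 105  89  60  51  55  52  60 108 171 171 170 171 174
  172 172]
 [121 120 121 121 118  96  93  58  54  57  57  62 110 171 176 174 170 170
  174 175]
 [121 123 117 119 117 108  95  84  82  85  83  92 130 174 175 174 175 174
  172 174]
 [121 120 121 118 121 115 108 104 101 104 116 147 162 173 172 171 170 171
  174 171]]
```

{"method": "arm_command", "body": {"series": [[0.1,0,2.4,0],[0,0,2.3,0],[0,0,0,0]]}}

```text
time_s: 4.92
position: [0.44, 0.3158, 0.2832]
tool_rot: [-3.141, -0.002, -2.932]
ft_force: [-0.2, -0.3, -0.3]
opening: 0.0851
grip_force: 0.0
```

{"method": "arm_command", "body": {"series": [[0,0,0,0],[0,0,0,0],[0,0,0,0],[0,0,0,0],[0,0,0,0]], "hand": -1, "newtons": 25}}

```text
time_s: 5.55
position: [0.4405, 0.3167, 0.2842]
tool_rot: [3.14, 0.001, -2.932]
ft_force: [-0.6, 3.0, 2.6]
opening: 0.0117
grip_force: 30.7
```

{"method": "arm_command", "body": {"series": [[0,0,0,0],[0,0,-0.5,0],[0,0,-1.5,0],[0,0,-2.5,0],[0,0,-3,0]], "newtons": 35}}

```text
time_s: 6.18
position: [0.4402, 0.3159, 0.3582]
tool_rot: [-3.14, -0.002, -2.932]
ft_force: [0.1, -1.0, -1.6]
opening: 0.0116
grip_force: 35.0
```

{"method": "arm_command", "body": {"series": [[0,0,-3.5,0],[0,0,-3.5,0],[0,0,-3,0],[0,0,0,0],[0,0,0,0]]}}

```text
time_s: 6.8
position: [0.4403, 0.3157, 0.4572]
tool_rot: [-3.14, -0.002, -2.932]
ft_force: [-0.6, 0.3, -1.2]
opening: 0.0114
grip_force: 35.0
```

Run:
```python
from h import *
o=get_obs();print(o['position'],o['tool_rot'],o['ft_force'],o['moment'],o['opening'])
plan([[.518,-.046,.46]],0,step=.045)
```

```text
[0.44025235 0.31571826 0.45718444] [-3.14014409e+00 -2.04395743e-03 -2.93245063e+00] [-0.57944933  0.32255509 -1.17426804] [-0.03425336 -0.01101011  0.04187161] 0.0114121672922357
[[0.0, -4.1, 0.0, np.float64(-0.0)], [0.0, -4.1, -0.1, np.float64(-0.0)], [0.0, -4.1, 0.0, np.float64(-0.0)], [0.0, -4.1, 0.0, np.float64(-0.0)], [-0.1, -4.2, -0.1, np.float64(-0.0)]]
[[0.0, -4.1, 0.0, np.float64(-0.0)], [0.0, -4.1, 0.0, np.float64(-0.0)], [0.0, -4.1, -0.1, np.float64(-0.0)], [0.0, -4.1, 0.0, np.float64(-0.0)]]
end [ 0.5181 -0.046   0.4602] -168.01704450618527
```

{"method": "arm_command", "body": {"series": [[0,-4.1,0,0],[0,-4.1,-0.1,0],[0,-4.1,0,0],[0,-4.1,0,0],[-0.1,-4.2,-0.1,0]]}}

```text
time_s: 7.42
position: [0.4838, 0.1134, 0.4586]
tool_rot: [-3.141, -0.004, -2.932]
ft_force: [-0.4, -0.6, -1.5]
opening: 0.0118
grip_force: 34.9
```

{"method": "arm_command", "body": {"series": [[0,-4.1,0,0],[0,-4.1,0,0],[0,-4.1,-0.1,0],[0,-4.1,0,0],[0,0,0,0]]}}

```text
time_s: 8.05
position: [0.5184, -0.0481, 0.4593]
tool_rot: [3.141, -0.004, -2.936]
ft_force: [0.1, 1.0, -2.3]
opening: 0.0116
grip_force: 35.1
```

Run:
```python
from h import *
a=camera('top');b=camera('side');o=get_obs();print(o['position'],o['tool_rot'])
cv2.imwrite('pics/top2.png',a[:,:,::-1]);cv2.imwrite('pics/side2.png',b[:,:,::-1])
for c in('top','side'):
  for n in('wing','nose_thread','cartridge'):
    for d in place_of(c,n)[:1]: print(c,n,d)
print('pred', [np.round(proj(c,o['position']-np.array([0,0,h])),1) for c in('top','side') for h in(.161,.269,.279)])
cv2.imwrite('pics/b.png',np.hstack([cv2.resize(a[140:240,230:310],None,fx=5,fy=5,interpolation=2),cv2.resize(b[100:200,220:300],None,fx=5,fy=5,interpolation=2)])[:,:,::-1])
```

```text
[ 0.51791534 -0.04588856  0.45999299] [ 3.14008115e+00 -3.09005705e-03 -2.93336440e+00]
top wing {'xy': [155.7, 241.3], 'score': 0.67}
top nose_thread {'xy': [138.1, 253.4], 'score': 0.82}
top cartridge {'xy': [145.2, 180.1], 'score': 0.83}
side wing {'xy': [208.6, 140.4], 'score': 0.82}
side nose_thread {'xy': [259.6, 162.0], 'score': 0.89}
side cartridge {'xy': [206.8, 173.6], 'score': 0.81}
pred [array([279. , 180.3]), array([275.9, 190.7]), array([275.7, 191.5]), array([260.6, 119.8]), array([259.6, 162.7]), array([259.5, 166.4])]
```

View pics/b.png

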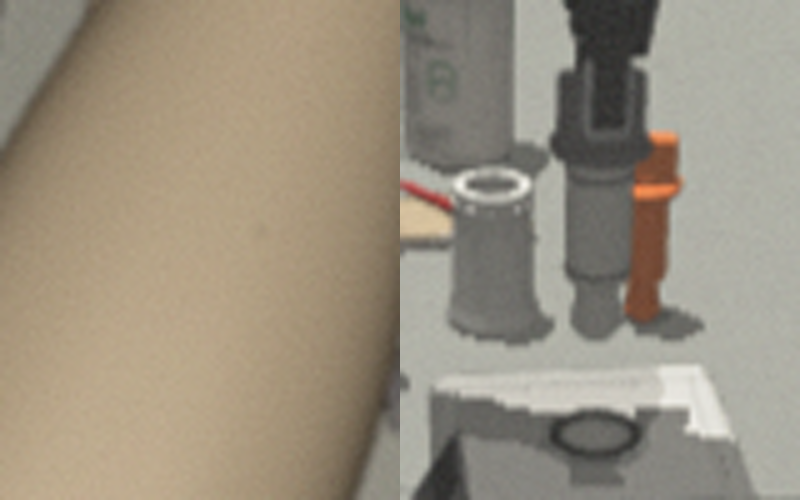

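Top view is blocked by the arm. In the side view the cartridge hangs upright, its nose at about (259,162) and axis near column 259.5, over the ring at (258.9,187). I shift about 1.2 mm in +x and lower until the nose is just in.

{"method": "arm_command", "body": {"series": [[-0.12,0,2,0],[0,0,2,0],[0,0,1.5,0],[0,0,1,0],[0,0,0,0]]}}

```text
time_s: 9.07
position: [0.5193, -0.0452, 0.3961]
tool_rot: [3.141, -0.001, -2.932]
ft_force: [-0.4, -0.2, -1.1]
opening: 0.0116
grip_force: 35.0
```

{"method": "arm_command", "body": {"series": [[0,0,0.5,0],[0,0,0.5,0],[0,0,0.5,0],[0,0,0,0]]}}

```text
time_s: 9.57
position: [0.5193, -0.0454, 0.3812]
tool_rot: [3.141, -0.001, -2.932]
ft_force: [-0.3, -0.5, -0.8]
opening: 0.0116
grip_force: 35.0
```

Run:
```python
from h import *
o=get_obs();print(o['position'],o['tool_rot'],o['ft_force'],o['moment']);b=camera('side')
cv2.imwrite('pics/d.png',cv2.resize(b[135:205,220:300],None,fx=7,fy=7,interpolation=2)[:,:,::-1])
```

```text
[ 0.51926831 -0.04537021  0.38120479] [ 3.14130993e+00 -8.16243182e-04 -2.93219332e+00] [-0.25235421 -0.48717572 -0.81564748] [-0.0288892  -0.03691329  0.03159941]
```

View pics/d.png

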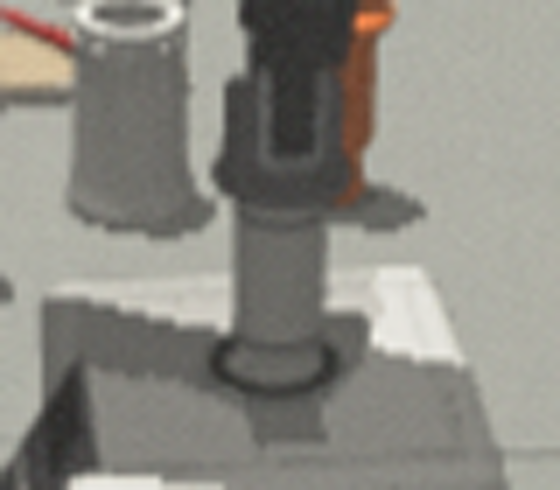

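Run:
```python
from h import *
b=camera('side').mean(2).astype(int)
for r in (166,168,170,172,174,175,182,183,184,185,186,187,188,189,190): print(r,b[r,247:273])
```

```text
166 [100 103 114 151 176 172 148  94  81  85  86  87  88  87  88  89  85  79
  86 105 108 108 108 112 108 102]
168 [151 153 171 175 173 172 150 103  97 100 101  99  97  98 100  96  96 101
  99 123 171 174 174 172 171 151]
170 [172 172 172 173 172 172 136  98  98 102 103 106 104 105 104 104 103 100
  99 121 168 172 173 174 171 172]
172 [172 171 171 169 173 169 130 102  98  98 105 103 107 103 104 102 102 102
  96 122 173 172 171 171 175 175]
174 [184 183 192 191 193 189 136  98 100 103 104 109 104 105 104 105 104  97
 106 140 195 197 194 199 198 195]
175 [196 196 199 198 200 193 139  99  99 103 106 105 103 107 106 100 100 100
 105 150 189 191 192 188 187 189]
182 [105 103  99 112 150 139 104  87 100 104 102 104 107 106 103 105 102  95
  93  87  99 101  97  99  95 125]
183 [ 97  95  94  89  85  70  67  79  85  90  97  94 103 103 103  93  93  79
  82  81 100  97 103  97  99 131]
184 [ 95 100  93  76  55  52  66  89  85  82  84  83  84  86  83  79  86  80
  80  65  82  97  97  97 101 133]
185 [100  95  85  65  48  68  87 101  94  93  92  92  93  90  93  86  91  93
  83  52  61  87  97  99 102 125]
186 [100  98  86  59  51  82 102 103  98 100  99  97 101  99 100  97 103 100
  89  61  54  74  92  97 108 126]
187 [ 97  93  87  56  49  77 100  98  98  98  99  98  98  98 104 101 100  99
  82  58  53  77  89 104 119 129]
188 [100  91  83  68  50  63  74  91  97  99 101 103 104 104 100 102  97  81
  67  52  64  86 102 122 133 135]
189 [ 99  89  91  77  67  57  54  67  75  83  89  95  94  94  87  83  69  63
  52  66  81 105 112 129 131 132]
190 [118 101  98  90  91  91  82  60  52  54  69  69  69  65  60  61  56  61
  77  77 101 117 128 137 132 130]
```

Body axis is at column 259.55, which is about 259.1 at rim level. The ring centre is at about 258.75, so I go back about 0.8 mm in x and lower gently.

{"method": "arm_command", "body": {"series": [[0.08,0,0,0],[0,0,0.4,0],[0,0,0.3,0],[0,0,0.3,0],[0,0,0,0]]}}

```text
time_s: 10.3
position: [0.5186, -0.0455, 0.3713]
tool_rot: [3.141, -0.001, -2.932]
ft_force: [-0.2, -0.6, -2.4]
opening: 0.0115
grip_force: 35.0
```

{"method": "arm_command", "body": {"series": [[0,0,0.3,0],[0,0,0.3,0],[0,0,0.3,0],[0,0,0,0]]}}

```text
time_s: 10.8
position: [0.5186, -0.0455, 0.3623]
tool_rot: [3.141, -0.001, -2.932]
ft_force: [-0.5, -0.3, -1.3]
opening: 0.0112
grip_force: 35.0
```

{"method": "arm_command", "body": {"series": [[0,0,0.5,0],[0,0,0.5,0],[0,0,0.5,0],[0,0,0.5,0],[0,0,0,0]]}}

```text
time_s: 11.42
position: [0.5185, -0.0455, 0.3421]
tool_rot: [3.141, -0.001, -2.932]
ft_force: [-0.2, -0.3, -0.3]
opening: 0.0116
grip_force: 35.1
```

{"method": "arm_command", "body": {"series": [[0,0,0.4,0],[0,0,0.4,0],[0,0,0.2,0],[0,0,0.2,0],[0,0,0,0]]}}

```text
time_s: 12.05
position: [0.5186, -0.0455, 0.3305]
tool_rot: [3.142, -0.0, -2.932]
ft_force: [-0.3, 0.5, -1.9]
opening: 0.0114
grip_force: 35.1
```

{"method": "arm_command", "body": {"series": [[0,0,0.15,0],[0,0,0.15,0],[0,0,0,0],[0,0,0,0]]}}

```text
time_s: 12.55
position: [0.5187, -0.0455, 0.3277]
tool_rot: [-3.141, 0.0, -2.932]
ft_force: [0.4, 0.8, -1.9]
opening: 0.0112
grip_force: 35.1
```

{"method": "arm_command", "body": {"series": [[0,0,0.1,0],[0,0,0.1,0],[0,0,0,0],[0,0,0,0]]}}

```text
time_s: 13.05
position: [0.5187, -0.0456, 0.3257]
tool_rot: [-3.141, -0.0, -2.932]
ft_force: [-0.8, -0.2, -1.9]
opening: 0.011
grip_force: 35.1
```

{"method": "arm_command", "body": {"series": [[0,0,0.1,0],[0,0,0,0],[0,0,0,0]]}}

```text
time_s: 13.42
position: [0.5186, -0.0455, 0.3246]
tool_rot: [-3.142, -0.0, -2.932]
ft_force: [-0.5, 0.7, -0.9]
opening: 0.011
grip_force: 35.1
```

{"method": "arm_command", "body": {"series": [[0,0,0.1,0],[0,0,0,0],[0,0,0,0]]}}

```text
time_s: 13.8
position: [0.5187, -0.0455, 0.324]
tool_rot: [-3.141, 0.0, -2.932]
ft_force: [-0.6, -0.3, 3.0]
opening: 0.0115
grip_force: 35.6
```

{"method": "arm_command", "body": {"series": [[0,0,0.1,0],[0,0,0,0],[0,0,0,0]]}}

```text
time_s: 14.18
position: [0.5187, -0.0455, 0.3236]
tool_rot: [-3.141, 0.001, -2.932]
ft_force: [-1.2, 0.5, 7.7]
opening: 0.0116
grip_force: 36.4
```

On the flat (TCP 0.324, as expected). Now I turn anticlockwise under light pressure.

{"method": "arm_command", "body": {"series": [[0,0,0,-4],[0,0,0,-4],[0,0,0,-4],[0,0,0,0]]}}

```text
time_s: 14.68
position: [0.5187, -0.0456, 0.3243]
tool_rot: [-3.14, 0.001, -2.722]
ft_force: [-3.0, 0.1, 10.3]
opening: 0.0112
grip_force: 36.9
```

{"method": "arm_command", "body": {"series": [[0,0,0,-4],[0,0,0,-4],[0,0,0,-4],[0,0,0,0]]}}

```text
time_s: 15.18
position: [0.5187, -0.0458, 0.3246]
tool_rot: [-3.139, 0.0, -2.513]
ft_force: [-4.5, 0.5, 12.9]
opening: 0.0112
grip_force: 37.2
```

{"method": "arm_command", "body": {"series": [[0,0,-0.08,0],[0,0,0,0],[0,0,0,0]]}}

```text
time_s: 15.55
position: [0.5187, -0.0458, 0.3247]
tool_rot: [-3.14, 0.0, -2.513]
ft_force: [-2.9, -0.4, 8.0]
opening: 0.0109
grip_force: 36.4
```

Run:
```python
from h import *
o=get_obs();print(o['position'],o['tool_rot'],o['ft_force'],o['moment'])
```

```text
[ 0.51869063 -0.0457643   0.32469747] [-3.13970754e+00  1.51005209e-04 -2.51332616e+00] [-2.90979918 -0.40305731  8.04447474] [-0.23026396  0.72987645  0.03645032]
```

{"method": "arm_command", "body": {"series": [[0.04,0.03,0,0],[0,0,0,-4],[0,0,0,-4],[0,0,0,0]]}}

```text
time_s: 16.05
position: [0.5183, -0.0458, 0.3247]
tool_rot: [-3.139, 0.0, -2.373]
ft_force: [-1.7, 0.1, 7.9]
opening: 0.0116
grip_force: 36.5
```

{"method": "arm_command", "body": {"series": [[0,0,0,-4],[0,0,0,-4],[0,0,0,0]]}}

```text
time_s: 16.42
position: [0.5183, -0.0459, 0.3247]
tool_rot: [-3.139, -0.0, -2.234]
ft_force: [-2.1, -1.2, 9.4]
opening: 0.0112
grip_force: 36.5
```

{"method": "arm_command", "body": {"series": [[0,0,0,-4],[0,0,0,-4],[0,0,0,-4],[0,0,0,0]]}}

```text
time_s: 16.92
position: [0.5182, -0.0458, 0.3248]
tool_rot: [-3.14, -0.001, -2.024]
ft_force: [-2.7, -0.1, 8.7]
opening: 0.0115
grip_force: 36.5
```

{"method": "arm_command", "body": {"series": [[0,0,0,-4],[0,0,0,-4],[0,0,0,-4],[0,0,0,0]]}}

```text
time_s: 17.42
position: [0.5182, -0.0458, 0.3247]
tool_rot: [-3.14, -0.001, -1.815]
ft_force: [-3.8, -0.6, 9.4]
opening: 0.0115
grip_force: 36.5
```

{"method": "arm_command", "body": {"series": [[0.01,0.05,0,0],[0,0,0,-4],[0,0,0,-4],[0,0,0,-4],[0,0,0,0]]}}

```text
time_s: 18.05
position: [0.5179, -0.0457, 0.3248]
tool_rot: [-3.14, -0.001, -1.605]
ft_force: [-1.6, 0.3, 7.9]
opening: 0.0114
grip_force: 36.4
```

{"method": "arm_command", "body": {"series": [[0,0,0,-4],[0,0,0,-4],[0,0,0,-4],[0,0,0,0]]}}

```text
time_s: 18.55
position: [0.5179, -0.0457, 0.3248]
tool_rot: [-3.14, -0.002, -1.396]
ft_force: [-2.0, -0.8, 8.3]
opening: 0.0115
grip_force: 36.4
```

{"method": "arm_command", "body": {"series": [[0,0,0,-4],[0,0,0,-4],[0,0,0,-4],[0,0,0,0]]}}

```text
time_s: 19.05
position: [0.5178, -0.0458, 0.3245]
tool_rot: [-3.141, -0.002, -1.186]
ft_force: [-1.5, 0.1, 6.7]
opening: 0.0116
grip_force: 36.2
```

{"method": "arm_command", "body": {"series": [[0,0,0,-4],[0,0,0,-4],[0,0,0,-4],[0,0,0,0]]}}

```text
time_s: 19.55
position: [0.5176, -0.0455, 0.3232]
tool_rot: [3.141, 0.0, -0.978]
ft_force: [0.5, 0.4, -0.1]
opening: 0.0113
grip_force: 35.2
```

Dropped into the slot. I lower gently in it.

{"method": "arm_command", "body": {"series": [[0,0,0.1,0],[0,0,0.1,0],[0,0,0.1,0],[0,0,0,0]]}}

```text
time_s: 20.05
position: [0.5175, -0.0454, 0.3202]
tool_rot: [3.141, 0.0, -0.977]
ft_force: [-1.3, 0.3, -1.4]
opening: 0.0116
grip_force: 35.1
```

{"method": "arm_command", "body": {"series": [[0,0,0.1,0],[0,0,0.1,0],[0,0,0.1,0],[0,0,0,0]]}}

```text
time_s: 20.55
position: [0.5176, -0.0455, 0.3172]
tool_rot: [3.141, 0.0, -0.977]
ft_force: [-0.7, 1.1, 0.0]
opening: 0.0112
grip_force: 35.1
```

{"method": "arm_command", "body": {"series": [[0,0,0.1,0],[0,0,0,0],[0,0,0,0]]}}

```text
time_s: 20.92
position: [0.5176, -0.0455, 0.3163]
tool_rot: [3.141, 0.0, -0.977]
ft_force: [-0.9, 0.3, -0.8]
opening: 0.0114
grip_force: 35.1
```

{"method": "arm_command", "body": {"series": [[0,0,0.1,0],[0,0,0,0],[0,0,0,0]]}}

```text
time_s: 21.3
position: [0.5176, -0.0455, 0.3154]
tool_rot: [3.141, 0.0, -0.977]
ft_force: [-1.6, 0.4, -0.7]
opening: 0.0114
grip_force: 35.1
```

{"method": "arm_command", "body": {"series": [[0,0,0.05,0],[0,0,0,0],[0,0,0,0]]}}

```text
time_s: 21.68
position: [0.5176, -0.0455, 0.315]
tool_rot: [3.142, -0.0, -0.977]
ft_force: [-1.5, 1.9, 0.1]
opening: 0.0113
grip_force: 35.3
```

{"method": "arm_command", "body": {"series": [[0,0,0.05,0],[0,0,0,0],[0,0,0,0]]}}

```text
time_s: 22.05
position: [0.5177, -0.0455, 0.3145]
tool_rot: [-3.142, -0.0, -0.977]
ft_force: [-1.9, 0.5, 1.0]
opening: 0.0113
grip_force: 35.4
```

{"method": "arm_command", "body": {"series": [[0,0,0.05,0],[0,0,0,0],[0,0,0,0]]}}

```text
time_s: 22.42
position: [0.5177, -0.0455, 0.3144]
tool_rot: [-3.141, -0.001, -0.977]
ft_force: [-2.8, 1.5, 4.7]
opening: 0.0115
grip_force: 36.0
```

{"method": "arm_command", "body": {"series": [[0,0,0.01,4],[0,0,0.02,4],[0,0,0.02,4],[0,0,0.02,4],[0,0,0,0]]}}

```text
time_s: 23.05
position: [0.5181, -0.0454, 0.3137]
tool_rot: [-3.14, -0.0, -1.256]
ft_force: [-1.1, 1.9, 4.6]
opening: 0.0111
grip_force: 35.9
```

Run:
```python
from h import *
o=get_obs();print(o['position'],o['tool_rot'],o['ft_force'],o['moment'])
```

```text
[ 0.51806467 -0.04540864  0.31372362] [-3.13988696e+00 -2.50088965e-04 -1.25559367e+00] [-1.11012969  1.92770031  4.57260382] [0.66888545 0.25260229 0.02718424]
```

Threading: 16° gave 0.7 mm, which matches the lead.

{"method": "arm_command", "body": {"series": [[0,0,0.023,5],[0,0,0.023,5],[0,0,0.023,5],[0,0,0.023,5],[0,0,0,0]]}}

```text
time_s: 23.68
position: [0.5182, -0.0455, 0.3129]
tool_rot: [-3.14, 0.0, -1.604]
ft_force: [-1.0, 2.3, 5.0]
opening: 0.0118
grip_force: 36.0
```

{"method": "arm_command", "body": {"series": [[0,0,0.023,5],[0,0,0.023,5],[0,0,0.023,5],[0,0,0.023,5],[0,0,0,0]]}}

```text
time_s: 24.3
position: [0.5181, -0.0457, 0.3118]
tool_rot: [-3.14, -0.0, -1.952]
ft_force: [0.5, 1.8, 4.0]
opening: 0.0109
grip_force: 35.8
```

Run:
```python
from h import *
o=get_obs();print(o['position'],o['tool_rot'],o['ft_force'],o['moment'])
```

```text
[ 0.51814893 -0.04574116  0.31178511] [-3.13981901e+00 -1.50933134e-04 -1.95240524e+00] [0.5308846  1.81113856 4.04970057] [ 0.27557415 -0.05336234 -0.05941231]
```

{"method": "arm_command", "body": {"series": [[0,0,0.023,5],[0,0,0.023,5],[0,0,0.023,5],[0,0,0.023,5],[0,0,0,0]]}}

```text
time_s: 24.92
position: [0.5181, -0.0459, 0.3112]
tool_rot: [-3.139, 0.0, -2.302]
ft_force: [-0.3, 0.4, 6.7]
opening: 0.0117
grip_force: 36.1
```

Run:
```python
from h import *
o=get_obs();print(o['position'],o['tool_rot'],o['ft_force'],o['moment'])
```

```text
[ 0.51814115 -0.04591978  0.31118156] [-3.13928178e+00  9.59978733e-05 -2.30171494e+00] [-0.28441172  0.35090627  6.7333647 ] [ 0.06096093  0.11950372 -0.08168124]
```

{"method": "arm_command", "body": {"series": [[0,0,0.023,5],[0,0,0.023,5],[0,0,0,0]]}}

```text
time_s: 25.3
position: [0.5182, -0.0459, 0.311]
tool_rot: [-3.139, 0.001, -2.476]
ft_force: [-0.5, 1.4, 7.2]
opening: 0.0116
grip_force: 36.4
```

{"method": "arm_command", "body": {"series": [[0,0,0.023,5],[0,0,0.023,5],[0,0,0,0],[0,0,0,0]]}}

```text
time_s: 25.8
position: [0.5182, -0.0459, 0.3108]
tool_rot: [-3.139, 0.001, -2.65]
ft_force: [-1.5, 1.4, 8.7]
opening: 0.0114
grip_force: 36.6
```

Run:
```python
from h import *
for i in range(3):
  camera('side');o=get_obs();print(o['position'],o['tool_rot'],o['ft_force'],o['moment'])
```

```text
[ 0.51820382 -0.04586893  0.31077553] [-3.13916998e+00  1.46875688e-03 -2.65013600e+00] [-0.82680195  1.08862325  9.30418971] [ 0.18337517  0.36597278 -0.08044949]
[ 0.51819886 -0.04588297  0.31079245] [-3.13914848e+00  1.50857929e-03 -2.65021650e+00] [-1.00984013  1.32918637  8.51178389] [ 0.14449502  0.36218858 -0.10434864]
[ 0.5182289  -0.04585859  0.31077851] [-3.13914667e+00  1.52204254e-03 -2.65014132e+00] [-1.30833296 -0.17704491  9.1671724 ] [ 0.19244673  0.34164608 -0.08676151]
```

{"method": "arm_command", "body": {"series": [[0,0,0,5],[0,0,0,5],[0,0,0,0]]}}

```text
time_s: 26.32
position: [0.5182, -0.0459, 0.3106]
tool_rot: [-3.139, 0.001, -2.825]
ft_force: [-0.4, 0.3, 8.4]
opening: 0.0115
grip_force: 36.4
```

Run:
```python
from h import *
m=[]
for i in range(3):
  camera('side');o=get_obs();m.append(np.r_[o['position'],o['tool_rot'],o['ft_force'],o['moment']])
print(np.mean(m,0).round(4))
```

```text
[ 5.1820e-01 -4.6000e-02  3.1060e-01 -3.1393e+00  1.4000e-03 -2.8248e+00
 -1.2223e+00  2.8580e-01  7.6973e+00  5.5300e-02  3.5020e-01 -8.4200e-02]
```

{"method": "arm_command", "body": {"series": [[0,0,0,5],[0,0,0,5],[0,0,0,0]]}}

```text
time_s: 26.85
position: [0.518, -0.0459, 0.3103]
tool_rot: [-3.14, 0.001, -3.0]
ft_force: [-1.2, -0.6, 6.4]
opening: 0.0115
grip_force: 36.2
```

Run:
```python
from h import *
m=[]
for i in range(3):
  b=camera('side');o=get_obs();m.append(np.r_[o['position'],o['tool_rot'],o['ft_force'],o['moment']])
print(np.mean(m,0).round(4))
cv2.imwrite('pics/e.png',cv2.resize(b[135:205,220:300],None,fx=7,fy=7,interpolation=2)[:,:,::-1])
```

```text
[ 5.1800e-01 -4.6000e-02  3.1030e-01 -3.1397e+00  1.1000e-03 -2.9993e+00
 -1.1945e+00  7.0460e-01  6.4544e+00  2.6100e-02  3.6410e-01 -5.1400e-02]
```

View pics/e.png

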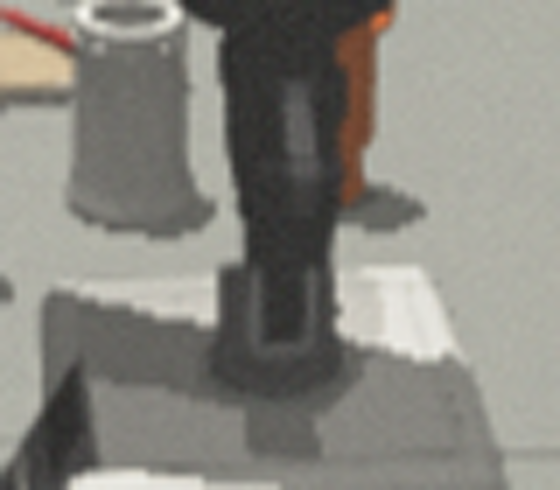

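{"method": "arm_command", "body": {"series": [[0,0,0,5],[0,0,0,5],[0,0,0,0]]}}

```text
time_s: 27.38
position: [0.5179, -0.0459, 0.3099]
tool_rot: [-3.14, 0.001, 3.109]
ft_force: [-1.6, -0.8, 5.0]
opening: 0.0116
grip_force: 36.0
```

{"method": "arm_command", "body": {"series": [[0,0,-0.1,0],[0,0,0,0],[0,0,0,0]]}}

```text
time_s: 27.75
position: [0.5179, -0.0459, 0.3101]
tool_rot: [-3.141, -0.0, 3.107]
ft_force: [3.4, -4.1, -6.0]
opening: 0.0114
grip_force: 34.5
```

Run:
```python
from h import *
m=[]
for i in range(3):
  b=camera('side');o=get_obs();m.append(np.r_[o['position'],o['tool_rot'],o['ft_force'],o['moment']])
print(np.mean(m,0).round(4))
```

```text
[ 0.5179 -0.0459  0.3101 -3.1405  0.      3.107   4.0224 -4.7644 -6.4652
 -0.8927 -0.6955  0.0579]
```

Threads hold against a light pull. The squeeze is about 1.2 mm, so I turn 5° more and then release.

{"method": "arm_command", "body": {"series": [[0,0,0.07,0],[0,0,0,5],[0,0,0,0],[0,0,0,0]]}}

```text
time_s: 28.4
position: [0.5176, -0.0456, 0.3098]
tool_rot: [-3.141, -0.0, 3.021]
ft_force: [2.1, -3.5, -4.1]
opening: 0.0113
grip_force: 34.7
```

Run:
```python
from h import *
m=[]
for i in range(3):
  b=camera('side');o=get_obs();m.append(np.r_[o['position'],o['tool_rot'],o['ft_force'],o['moment']])
print(np.mean(m,0).round(4))
```

```text
[ 5.1760e-01 -4.5600e-02  3.0980e-01 -3.1411e+00 -1.0000e-04  3.0201e+00
  1.5075e+00 -3.9814e+00 -3.9466e+00 -1.0190e+00 -4.1730e-01 -2.1700e-02]
```

{"method": "arm_command", "body": {"series": [[0,0,0,0],[0,0,0,0],[0,0,0,0],[0,0,0,0]], "hand": 1}}

```text
time_s: 29.05
position: [0.5176, -0.0454, 0.31]
tool_rot: [3.141, -0.0, 3.02]
ft_force: [1.2, 0.3, -0.3]
opening: 0.0821
grip_force: 0.0
```

{"method": "arm_command", "body": {"series": [[0,0,-1,0],[0,0,-3,0],[0,0,-4,0],[0,0,-4,0],[0,0,0,0]]}}

```text
time_s: 29.68
position: [0.5184, -0.0457, 0.4342]
tool_rot: [-3.141, 0.007, 3.02]
ft_force: [0.7, -0.0, 0.6]
opening: 0.0856
grip_force: 0.0
```

Run:
```python
from h import *
b=camera('side');o=get_obs();print(o['position'],o['tool_rot'],o['ft_force'],o['opening'])
cv2.imwrite('pics/f.png',cv2.resize(b[120:210,210:310],None,fx=6,fy=6,interpolation=2)[:,:,::-1])
for z in(.124+.0,.1264,.132,.164): print(z,proj('side',[.518,-.046,z]))
```

```text
[ 0.51801261 -0.0455827   0.43206171] [-3.14106219  0.00416768  3.01953018] [ 1.16277313  0.38574189 -0.2112831 ] 0.08540835273568428
0.124 [np.float64(259.12045735189514), np.float64(186.90998632309143)]
0.1264 [np.float64(259.1389566368948), np.float64(186.07088785059432)]
0.132 [np.float64(259.18229962906946), np.float64(184.10491789403173)]
0.164 [np.float64(259.43485449074797), np.float64(172.64942657854328)]
```

View pics/f.png

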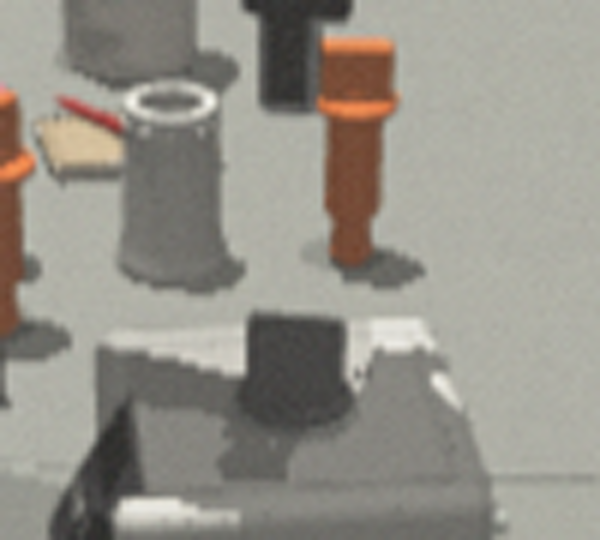

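Cartridge stands seated upright in the well. My squeeze estimates disagree (1.4–2 mm), so I check it by touching the wing's top and then the unit's top with closed fingertips: the difference should be 39 mm.

{"method": "arm_command", "body": {"series": [[0,0,3,0],[0,0,3,0],[0,0,2.5,0],[0,0,0,0],[0,0,0,0]], "hand": -1, "newtons": 20}}

```text
time_s: 30.35
position: [0.5177, -0.0455, 0.3453]
tool_rot: [-3.142, -0.0, 3.019]
ft_force: [0.5, -0.3, 0.6]
opening: 0.0005
grip_force: 0.0
```

{"method": "arm_command", "body": {"series": [[0,0,0.3,0],[0,0,0.2,0],[0,0,0,0]]}}

```text
time_s: 30.72
position: [0.5177, -0.0455, 0.3401]
tool_rot: [-3.141, 0.0, 3.019]
ft_force: [0.2, -0.1, 0.0]
opening: 0.0002
grip_force: 0.0
```

{"method": "arm_command", "body": {"series": [[0,0,0.1,0],[0,0,0.1,0],[0,0,0,0]]}}

```text
time_s: 31.1
position: [0.5176, -0.0455, 0.3378]
tool_rot: [-3.142, -0.0, 3.019]
ft_force: [-0.1, 0.4, -0.7]
opening: -0.0
grip_force: 0.0
```

{"method": "arm_command", "body": {"series": [[0,0,0.1,0],[0,0,0,0],[0,0,0,0]]}}

```text
time_s: 31.48
position: [0.5177, -0.0455, 0.3371]
tool_rot: [-3.142, 0.0, 3.019]
ft_force: [-0.6, -0.7, 1.6]
opening: 0.0001
grip_force: 1.0
```

{"method": "arm_command", "body": {"series": [[0,0,0.05,0],[0,0,0,0],[0,0,0,0]]}}

```text
time_s: 31.85
position: [0.5176, -0.0455, 0.337]
tool_rot: [-3.141, 0.001, 3.019]
ft_force: [-1.8, 0.5, 4.8]
opening: -0.0001
grip_force: 2.7
```

Run:
```python
from h import *
m=[]
for i in range(3):
  camera('side');o=get_obs();m.append(np.r_[o['position'],o['ft_force']])
print(np.mean(m,0).round(5))
o=get_obs();p=o['position']
plan([p+[0,0,.03],p+[.042,0,.03],p+[.042,0,-.036]],0,step=.03)
```

```text
[ 0.51764 -0.04551  0.337   -1.42816  0.84735  5.5702 ]
[[0.0, 0.0, -3.0, np.float64(-0.0)], [-2.1, 0.3, 0.0, np.float64(-0.0)], [-2.1, 0.2, 0.0, np.float64(-0.0)], [0.0, 0.0, 2.2, np.float64(-0.0)], [0.0, 0.0, 2.2, np.float64(-0.0)]]
[[0.0, 0.0, 2.2, np.float64(-0.0)]]
end [ 0.56   -0.0457  0.301 ] 173.00514075040113
```

Wing top is at 0.337 − 0.173 = 0.164 m, which puts the lower end 94 mm below the rim, a 1.5 mm squeeze. That is finger-tight, so I retreat without touching the unit.

{"method": "arm_command", "body": {"series": [[0,0,-3,0],[0,0,-4,0],[0,0,-4,0],[0,0,0,0],[0,0,0,0]]}}

```text
time_s: 32.62
position: [0.5176, -0.0455, 0.4457]
tool_rot: [-3.142, -0.001, 3.019]
ft_force: [0.4, 0.9, -0.5]
opening: -0.0001
grip_force: 0.0
```

Run:
```python
from h import *
o=get_obs();print(o['position'],o['ft_force'],o['qvel'].round(3)); print(sign_off())
```

```text
[ 0.51759478 -0.04551146  0.44574887] [ 0.36940904  0.92718733 -0.49485396] [-0.     0.012 -0.023 -0.001  0.    -0.   ]
the job is handed in; nothing more can be done
None
```

The cartridge is screwed into the well and released, with the rubber ring squeezed about 1.5 mm (worked out from a fingertip touch on the wing's top and the given 173 mm finger length); the arm is clear and the job was handed in at about 33 s.

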